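Lock an axle rest into a slotted repair bed

TASK

Take the aluminium axle rest with the V notch out of the wooden block and lower its T-foot gently into the slot of the repair bed at the white mark, until its flange sits down on the bar; feel for the slot rather than forcing it. Then turn the rest a quarter turn clockwise, seen from above, so that the foot locks across the slot, and give it a firm upward tug (about 10 N, for half a second) to prove that it holds. Let go with the rest sitting down and crosswise, and leave everything else where it is.

Things in the scene. Friction and masses are not known exactly. Their poses are not given: they have to be found in the camera images.
- rest: Loose aluminium axle rest, 0.25 kg, upright, z up. Origin: centre of its T-foot's underside. Foot 40 (own x) x 14 (y) x 8 mm; above it a 14 mm neck, then a round flange 36 mm across, its underside at z = 17.5 mm, top 22.5; then the grip plate and a brass V notch, top at z = 74.5 mm. Alike after a half turn. Starts in one of the block's three pockets, flange on the block: lift straight up 25 mm or more.
- rest_grip (a point): Grasp point of the rest, 48 mm above its origin, in the middle of its flat upright plate: 34 mm wide (rest x), 16 mm thick (rest y), from 22.5 to 60.5 mm above the origin. Grasp across the 16 mm, from above.
- bed: Fixed repair bed: green base 220 (own x) x 120 (y) mm, origin at the centre of its underside, z up. On it a steel bar 190 x 66 mm, top face at z = 54 mm, with the slot along x in its middle. The bar is clamped 3 to 15 mm off the base's centre line towards own +y, differently each time and NOT shown by this pose: feel (or look) for the slot. A dark rest stands fixed at x = -60 mm, to z = 111.
- bed_mark (a point): Point on the base's centre line at the height of the bar's top face, at bed x = +45 mm, where a white line crosses the bar. The slot's true middle lies 3 to 15 mm from here towards bed +y. Slot mouth 16.5 mm wide, lips 7 mm thick, channel below 50 mm wide, floor 19 mm below the top face. A foot set down beside the slot stands on the top face; one fully in has its underside 17.5 mm below it.
- rest_flange (a point): Centre of the underside of the rest's flange (17.5 mm above its origin); it lies on the bar's top face when the foot is fully in, foot lengthwise, side play 1.2 mm at the neck. The neck has two square and two round corners: it turns clockwise (from above) by 90 degrees and stops at about 100; anticlockwise it blocks at about 12. Locked, it lifts 2.5 mm until the foot bears under the lips.
- block: Fixed wooden block, 220 (own x) x 60 x 24 mm, origin under its centre, with three pockets 19 mm deep at x = -70, 0 and +70 mm that hold the rest and two other T-footed pieces, feet along x.
- pin_stop: Bystander: dark T-footed piece with a round 22 mm pin, up to 56 mm above its foot; in the block. Origin under its foot.
- flat_stop: Bystander: T-footed piece with a flat red top 30 by 14 mm, 48 mm tall; in the block. Origin under its foot.
- cassette: Bystander: stack of dark sprockets, 105 mm across, 26 mm high. Origin under its centre.
- hub: Bystander: aluminium wheel hub standing on end, 58 mm across, 84 mm high. Origin under its centre.
- cog: Bystander: single steel sprocket lying flat, 48 mm across, 6 mm thick. Origin under its centre.
- wrench: Bystander: wrench lying at the far side.
- driver: Bystander: orange-handled screwdriver lying at the far side.
- grease: Bystander: jar 60 mm across, 70 mm high. Origin under its centre.
There are look-alikes about, which are no part of the job. What is shaped like the rest but green is not meant.

How it is judged (in metres and radians):
On the way, in this order (a step that is already met when the one before it is completed fails the run):
1. the foot is down in the slot lengthwise at the white mark, flange on the bar (x of rest in the frame of bed between 0.033 and 0.057 m and y of rest in the frame of bed between 0 and 0.0185 m and z of rest in the frame of bed between 0.0345 and 0.0381 m and angle between the x axis of rest and the x axis of bed, either way round below 0.25 rad), for 0.1 s.
2. the rest is turned crosswise in the slot (x of rest in the frame of bed between 0.033 and 0.057 m and y of rest in the frame of bed between 0 and 0.0185 m and z of rest in the frame of bed between 0.0345 and 0.0405 m and angle between the x axis of rest and the y axis of bed, either way round below 0.32 rad), for 0.1 s.
3. the locked rest is tugged upward: the foot bears under the lips with more than 4 N (x of rest in the frame of bed between 0.033 and 0.057 m and y of rest in the frame of bed between 0 and 0.0185 m and angle between the x axis of rest and the y axis of bed, either way round below 0.32 rad and z of rest in the frame of bed above 0.0387 m and contact force between rest and bed above 4 N), for 0.2 s.
At the end, for the whole second after the job is handed in: The rest stands upright (within 5 degrees) in the slot within 12 mm of the white mark, flange down on the bar (within 1.6 mm), its foot crosswise to the slot within 18 degrees, let go and still (x of rest in the frame of bed between 0.033 and 0.057 m and y of rest in the frame of bed between 0 and 0.0185 m and z of rest in the frame of bed between 0.0345 and 0.0381 m and angle between the x axis of rest and the y axis of bed, either way round below 0.32 rad and angle between rest's own z axis and vertical below 0.09 rad and linear speed of rest below 0.01 m/s); the robot touches nothing.
It fails at once if the rest is forced against the bed with more than 60 N (contact force between rest and bed above 60 N).
It fails at once if another piece on the bench is moved by more than 20 mm (distance of any of pin_stop, flat_stop, cassette, hub, cog, wrench, driver, grease from where it was at the start of the episode above 0.02 m).
It also fails if it takes over 72 s, if anything falls off the work surface, if the arm or the gripper's body presses on something with over 40 N, if the wrist force passes 120 N, or if a joint passes its speed limit or range.

ROBOT

A 6-joint arm with a two-finger parallel gripper is mounted at the origin on the work surface. World frame = base frame: x ahead of the robot, y to its left, z up, the work surface at z = 0. Lengths are in m, angles in degrees, forces in N, time in s.
With the tool pointing down it reaches from about 0.375 to 0.925 m from the base axis. Payload 5.7 kg.
Tool frame: the origin (TCP) lies at the very end of the fingers, on their centre line; the grasp point (between the pads) lies robot.grip_point_offset behind it (robot.grip_point_offset is the distance from the TCP to the grasp point, in m); z points along the fingers, y is the direction in which the jaws open and shut (so a half turn about z gives the same grasp; the last joint's range is limited). The gripper opens to 88 mm and grips with 3 to 60 N. Pads are 20 mm wide; open, the fingers measure 115 mm over their backs; the gripper's body (75 mm by 178 mm) begins 61 mm behind the grasp point.
Start: joints at [-6.595, 20.558, 86.54, -0, 72.909, -6.595], TCP at [0.6, -0, 0.223] pointing down, gripper open.
Joint ranges: [-170.27, 170.27], [-57.76, 135], [12.27, 136.19], [-55.21, 235.2], [11.17, 155.16], [-170.74, 170.74]. Speed limits (degrees/s): [136.94, 136.94, 180, 180, 180, 180].

INTERFACE

Orientations are given as [roll, pitch, yaw] about the fixed x, y, z axes, in that order (R = Rz(yaw) Ry(pitch) Rx(roll)).
In Python, from workcell import telemetry, optics, workorder, robot gives the robot as it stands. The module is installed in compiled form; this text tells all that it offers.
- The arm moves only by the shell command python3 -m jog 'ROWS' [FORCE]. ROWS is JSON, a list of rows, each a list of 3 entries, a list of its own where there are three numbers: the closure, from 0 (fully open) to 1 (shut), then the shift along the tool's x, y, z each as a share of 0.15 m, from -1 to 1, then the turn about the tool's z as a share of 2 rad, from -1 to 1. In form: [[gripper, [tx, ty, tz], roll], ...]. A call has 1 to 12 rows; each row is the pose to reach, as a shift and turn from the pose measured when the call began, along the tool's axes at that moment; what a row does not reach only later rows make up. A row lasts 1/12 s, in which the tool goes at most 41.7 mm and 7.16 degrees, less where a joint would pass 70% of its speed; a pose out of reach is approached as far as the arm can. A call with a number of a shift or a turn outside -1 to 1 is refused whole. A call with a gripper value outside its range is refused whole. The fingers move at their own pace and stop on an object; FORCE is the grip in N (left out, the last holds). Time passes only in rows, so rows that repeat a pose let the fingers close. It gives the time, the measured TCP pose, the force and the opening at its end, in the units of the state.
- telemetry.sense(): the state, without advancing time (a new reading comes with each control period).
- optics.snapshot(name): name is "scene" or "side" or "wrist"; returns a dict with "pixels" (480x640x3 uint8, red, green, blue), "K" (3x3 intrinsics, pixels), "eye" and "attitude" of the camera in the world. Camera axes: x right, y down, z forward; pixel columns grow to the right and rows downward; lengths in m; the calibration is good to about 2 mm. A picture is of the moment at which its call begins. There is no depth.
- workorder.finish_job(): hands the job in, once; it reports no verdict.
The state is a dict: "time": time; "qpos": joint angles; "dq": joint speeds; "tau": joint torques, N m; "eef_pos": TCP position; "orientation": TCP orientation; "ft_force": force on the tool from outside, world axes, zero at the start; "moment": the same for the moment, N m; "width": opening from 0.0 (shut) to 1.0 (fully open).
Only numpy, scipy, OpenCV 4.12 (cv2) and the standard library are available. Lean on these libraries where they do the work, as an engineer would, in place of code of your own. Each camera call takes 0.05 s, during which the arm holds its last target.

## Working session

There is one attempt and no reset: what is moved stays moved. The work goes in short steps, Python scripts to look and compute and a shell command to move; the robot and the scene stay as the last step left them, time stands still between calls to the robot, and variables do not carry over. Pictures are saved under pics/ and viewed, and the job is handed in when it is done.

```bash
mkdir -p pics; cat > h.py <<'E'
import numpy as np,cv2
from workcell import telemetry, optics, workorder, robot
def snap(n,f):
    s=optics.snapshot(n); cv2.imwrite('pics/'+f+'.png',cv2.cvtColor(s['pixels'],cv2.COLOR_RGB2BGR)); np.savez('pics/'+f+'.npz',**{k:np.array(v) for k,v in s.items()}); return s
def load(f): return dict(np.load('pics/'+f+'.npz'))
def att(s):
    from scipy.spatial.transform import Rotation as R
    a=np.array(s['attitude'])
    return a if a.shape==(3,3) else R.from_euler('xyz',a,degrees=True).as_matrix()
def ray(s,u,v):
    d=att(s)@np.linalg.solve(s['K'],[u,v,1.]); return np.array(s['eye']),d/np.linalg.norm(d)
def onz(s,u,v,z):
    o,d=ray(s,u,v); return o+d*(z-o[2])/d[2]
def tri(*obs):
    A=np.zeros((3,3));b=np.zeros(3)
    for s,u,v in obs:
        o,d=ray(s,u,v);P=np.eye(3)-np.outer(d,d);A+=P;b+=P@o
    x=np.linalg.solve(A,b)
    return x,[np.linalg.norm((np.eye(3)-np.outer(ray(s,u,v)[1],ray(s,u,v)[1]))@(x-ray(s,u,v)[0])) for s,u,v in obs]
def proj(s,p):
    c=s['K']@(att(s).T@(np.array(p)-s['eye'])); return c[:2]/c[2]
E
python3 - <<'E'
from h import *
print(telemetry.sense(), robot.grip_point_offset)
for n in('scene','side','wrist'):
    s=snap(n,n+'0'); print(n,s['K'],s['eye'],s['attitude'])
E
```

```text
{'time': 0.0, 'qpos': array([-6.59567595e+00,  2.05970142e+01,  8.65951972e+01, -9.41002489e-04,
        7.29088246e+01, -6.59495243e+00]), 'dq': array([0.04408955, 0.04195759, 0.0641818 , 0.03138252, 0.00183206,
       0.07829865]), 'tau': array([-2.01257943e-03, -5.15376234e+01, -2.70722097e+01,  6.73234044e-02,
        3.48843460e-02, -1.61260368e-04]), 'eef_pos': array([5.99343226e-01, 5.24906161e-05, 2.21844334e-01]), 'orientation': array([-1.79899529e+02, -1.07109425e-02,  8.99995444e+01]), 'ft_force': array([-0.16909304,  0.40145334,  0.68058209]), 'moment': array([ 0.00172406,  0.05581824, -0.00476714]), 'width': 1.0048375865508687} 0.0187
scene [[501.99628222   0.         315.65269677]
 [  0.         501.99628222 231.64112165]
 [  0.           0.           1.        ]] [1.14944109 0.41914307 0.80976315] [-137.15929634    0.80711581  128.59637894]
side [[480.0438955    0.         320.20395972]
 [  0.         480.0438955  243.82467484]
 [  0.           0.           1.        ]] [0.35051246 0.66287016 0.67914595] [-131.24962579    1.0233523  -159.3182938 ]
wrist [[384.08137067   0.         310.81627661]
 [  0.         384.08137067 248.62439372]
 [  0.           0.           1.        ]] [0.59925907 0.07908077 0.38474002] [ 1.63176100e+02  3.08160577e-02 -2.06589318e-02]
```

View pics/scene0.png

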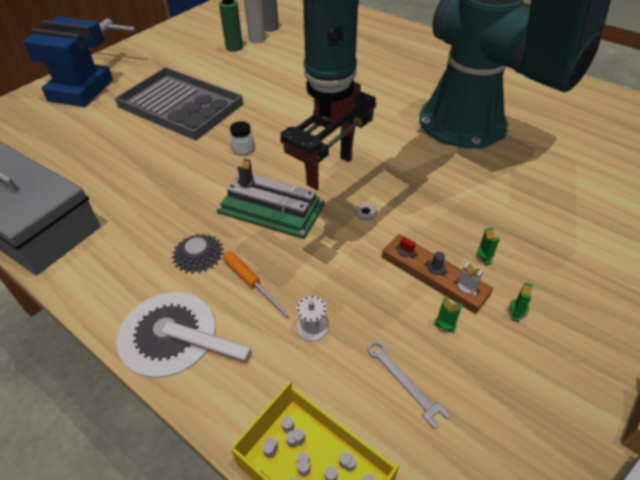

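View pics/side0.png

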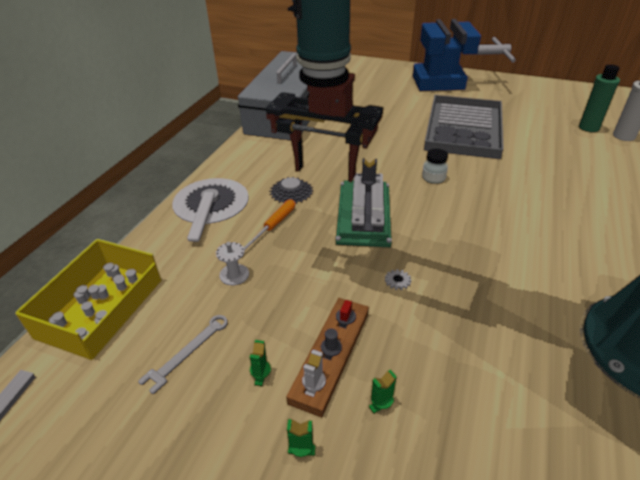

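View pics/wrist0.png

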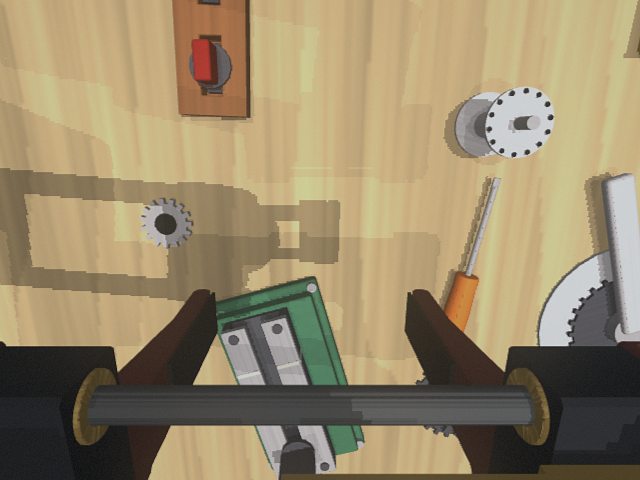

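The scene view shows the wooden block at about (437,272). In it are the red flat_stop (406,244), the dark pin_stop (437,262) and an aluminium piece with a V (470,277), which is at (314,370) in the side view. Green look-alikes stand beside the block at (448,315), (488,245) and (521,302). The aluminium piece in the block fits the description, so I'll confirm it in a crop.

```bash
python3 - <<'E'
import cv2,numpy as np
a=cv2.imread('pics/scene0.png')[220:330,370:540];b=cv2.imread('pics/side0.png')[290:420,260:400]
c=cv2.imread('pics/scene0.png')[150:245,205:335]; d=cv2.imread('pics/side0.png')[150:255,320:410]
f=lambda i:cv2.resize(i,(400,300),interpolation=cv2.INTER_CUBIC)
cv2.imwrite('pics/crop0.png',np.vstack([np.hstack([f(a),f(b)]),np.hstack([f(c),f(d)])]))
E
```

```text
(no output)
```

View pics/crop0.png

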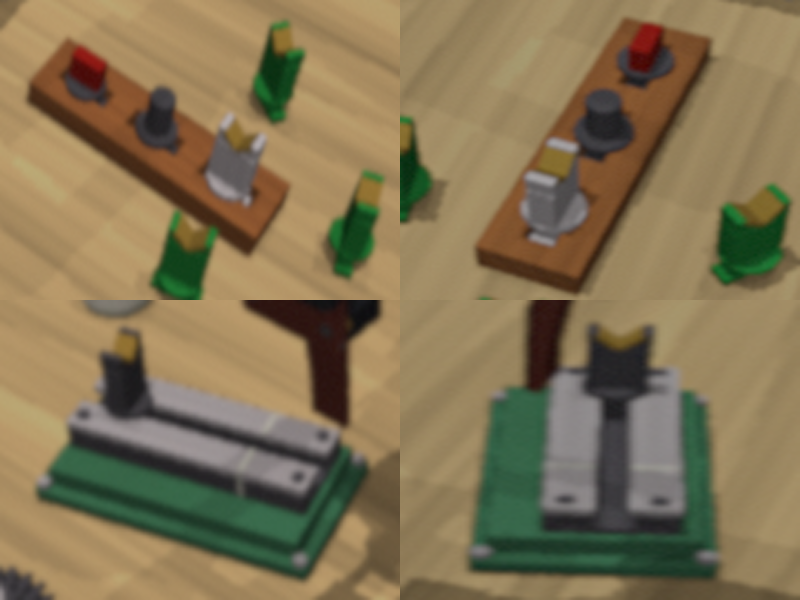

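The crop confirms it: the only aluminium piece with a brass V is in the block's near-end pocket. Next come coarse positions for the block and the bed.

```bash
python3 - <<'E'
from h import *
S,D=load('scene0'),load('side0')
# crop->px : rest V bottoms / tips
for n,a,b in [('rest flange front',(470,285),None)]: print(onz(S,470,289,.024+.0),onz(D,314,382,.024))
for s,f in((S,'scene'),(D,'side')):
    h=cv2.cvtColor(s['pixels'],cv2.COLOR_RGB2HSV)
    m=cv2.inRange(h,(4,130,60),(13,255,190))
    n,l,st,c=cv2.connectedComponentsWithStats(m)
    for i in range(1,n):
        if st[i,4]>300: print(f,st[i],c[i],[onz(s,*c[i],.02)])
# bed: mark ends on bar, coarse at z=.054
print('rest tips tri', tri((S,*np.array([370+228*170/400,220+116*110/300])),(D,260+564*.35-400*.35,290+148*130/300)))
# bed front corners
P=lambda x,y:(205+x*130/400,150+(y-300)*95/300)
Q=lambda x,y:(320+(x-400)*90/400,150+(y-300)*105/300)
for nm,p,q in [('mark near edge? left',P(243,458),Q(688,466)),('mark far',P(272,418),Q(547,466)),('bar corner +',P(318,484),Q(688,516)),('bar corner2',P(340,435),Q(545,514)),]:
    print(nm,tri((S,*p),(D,*q)), onz(S,*p,.054),onz(D,*q,.054))
E
```

```text
[0.52231515 0.28365412 0.024     ] [0.51907606 0.27687504 0.024     ]
scene [135   0  35  30 529] [153.5973535   11.25519849] [array([ 0.08849814, -1.20037889,  0.02      ])]
scene [  3  20  35  64 470] [20.0787234  56.25319149] [array([ 0.56599766, -1.28178198,  0.02      ])]
scene [602  26  38  23 518] [621.3957529   36.43822394] [array([-0.72012361,  0.20200883,  0.02      ])]
scene [ 383  235  110   78 2256] [435.15558511 273.83687943] [array([0.52771543, 0.21177284, 0.02      ])]
side [  409     0   231    87 11125] [545.69123596  34.6428764 ] [array([ 0.22096535, -1.53901607,  0.02      ])]
side [ 287  299   81  118 1723] [330.93209518 359.40684852] [array([0.50937513, 0.22575928, 0.02      ])]
rest tips tri (array([0.51672604, 0.26227871, 0.08054293]), [np.float64(0.0014978798203699037), np.float64(0.0014978798203698909)])
mark near edge? left (array([ 0.53560172, -0.18435745,  0.01542315]), [np.float64(0.01406220457366777), np.float64(0.014062204573667764)]) [ 0.57716184 -0.13977663  0.054     ] [ 0.52295147 -0.15560424  0.054     ]
mark far (array([ 0.57355989, -0.10780349,  0.08971686]), [np.float64(0.01303370421034285), np.float64(0.01303370421034271)]) [ 0.53321236 -0.1500833   0.054     ] [ 0.5872168  -0.13306902  0.054     ]
bar corner + (array([ 0.52020429, -0.12446921,  0.01389547]), [np.float64(0.014993934317162902), np.float64(0.014993934317162928)]) [ 0.56441452 -0.08150009  0.054     ] [ 0.50755718 -0.09780061  0.054     ]
bar corner2 (array([ 0.55803843, -0.05957129,  0.08811753]), [np.float64(0.014805125138501532), np.float64(0.014805125138501556)]) [ 0.51677467 -0.09989749  0.054     ] [ 0.57057963 -0.07800872  0.054     ]
```

```bash
python3 -m jog '[[0,[-1,-0.3,0],0],[0,[-1,-0.3,0],0],[0,[-1,-0.3,0],0],[0,[-1,-0.3,0],0],[0,[-1,-0.3,0],0],[0,[-1,-0.3,0],0],[0,[-1,-0.3,0],0],[0,[-1,-0.3,0],0]]' 20; python3 -c "
from h import *
snap('wrist','wb1')"
```

```text
time: 0.82
eef_pos: [0.5547, -0.1488, 0.2219]
orientation: [-179.9, -0.0, 90.1]
ft_force: [0.4, -0.5, -0.3]
width: 1.002
```

View pics/wb1.png

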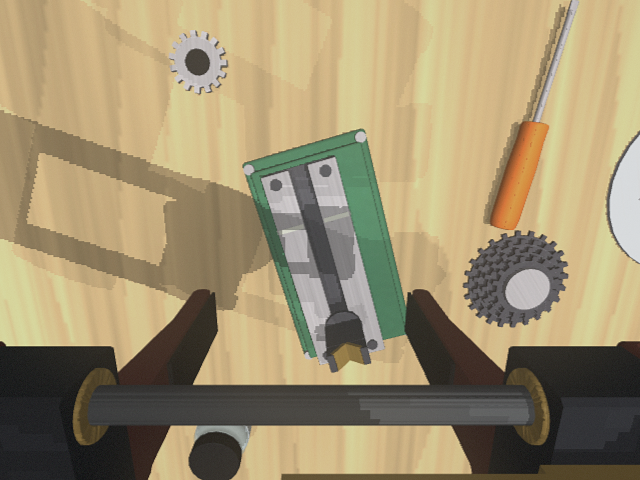

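The wrist view shows the bed with its white mark running from (282,233) to (350,213) and the slot running up the picture. I'll take a second wrist position so I can measure heights.

```bash
python3 -m jog '[[0,[-0.4,-0.6,0],0],[0,[-0.4,-0.6,0],0],[0,[-0.4,-0.6,0],0],[0,[-0.4,-0.6,0],0],[0,[-0.4,-0.6,0],0],[0,[-0.4,-0.6,0],0]]'; python3 -c "
from h import *
snap('wrist','wb2')
f=lambda n,x,y:cv2.resize(cv2.imread('pics/'+n+'.png')[y:y+150,x:x+130],(520,600),interpolation=cv2.INTER_CUBIC)
cv2.imwrite('pics/wb1c.png',f('wb1',240,120))"
```

```text
time: 1.37
eef_pos: [0.4659, -0.2081, 0.2223]
orientation: [-180.0, -0.0, 90.1]
ft_force: [0.5, -0.3, 0.7]
width: 0.998
```

View pics/wb2.png

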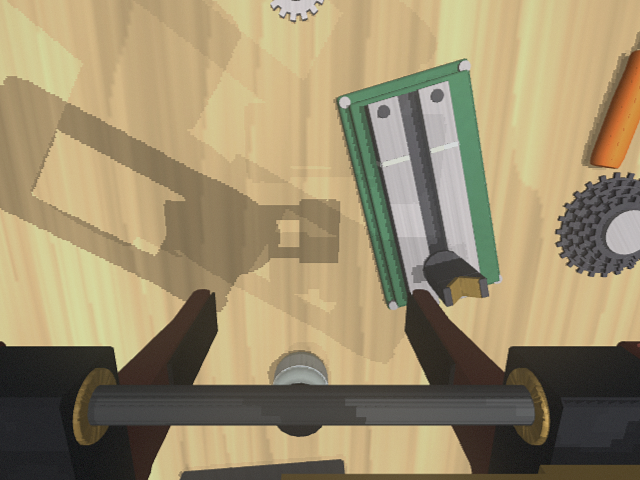

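View pics/wb1c.png

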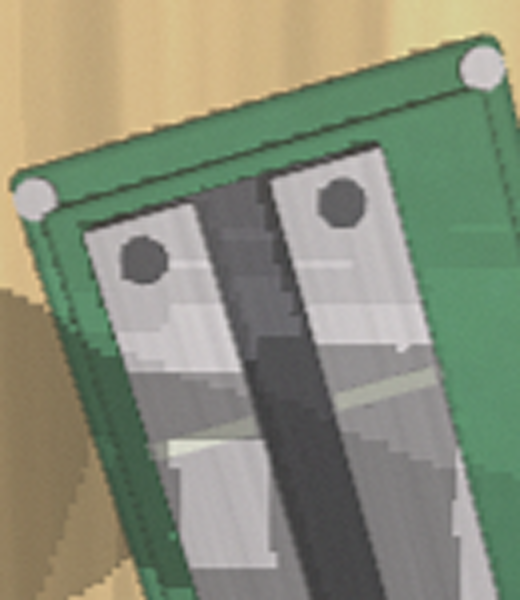

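```bash
python3 -c "
from h import *
f=lambda n,x,y:cv2.resize(cv2.imread('pics/'+n+'.png')[y:y+150,x:x+150],(600,600),interpolation=cv2.INTER_CUBIC)
cv2.imwrite('pics/wb2c.png',f('wb2',330,50))"
```

```text
(no output)
```

View pics/wb2c.png

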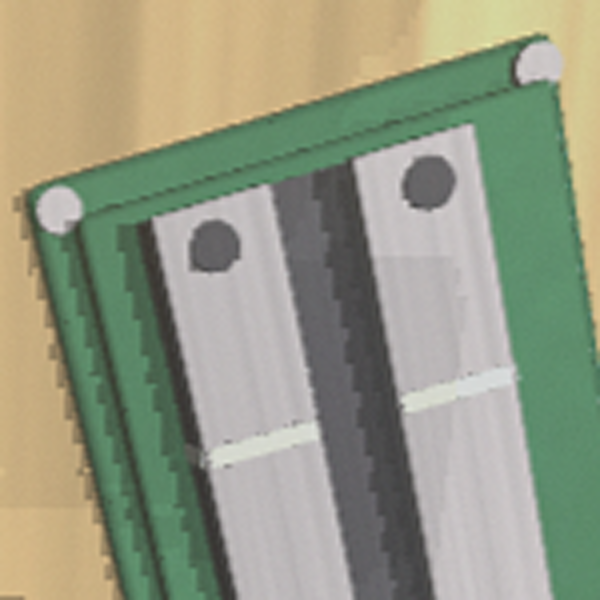

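```bash
cat > bed.py <<'E'
from h import *
A,B=load('wb1'),load('wb2')
pts={'cL':((260.8,178),(368,104.3)),'cR':((334.5,156.3),(448.5,81.3)),'mL':((280,232.5),(381.5,165)),'mR':((349.5,213.5),(458.3,143.8)),'lL':((302.5,226),(409.5,158.3)),'lR':((324,221.3),(430.5,151)),'eL':((288.3,171.3),(397.5,96.5)),'eR':((307,164.5),(418.3,89.8)),'hL':((276,185),(383.8,111.3)),'hR':((325.5,170.5),(437.3,95.5)),'sL':((249,170),(344.8,102.3)),'sR':((360.7,137),(464.5,65.8))}
W={}
for k,(a,b) in pts.items():
    x,r=tri((A,*a),(B,*b)); z=.054 if k[0]!='s' else x[2]
    p,q=onz(A,*a,z),onz(B,*b,z); W[k]=(p+q)/2
    print(k,x.round(4),np.round(r,4),p[:2].round(4),q[:2].round(4))
d=lambda a,b:np.linalg.norm(W[a][:2]-W[b][:2])
print('bar width',d('cL','cR'),d('mL','mR'),'slot',d('lL','lR'),d('eL','eR'))
m=(W['lL']+W['lR'])/2;m2=(W['mL']+W['mR'])/2;e=(W['cL']+W['cR'])/2;e2=(W['eL']+W['eR'])/2
u=W['mL']-W['mR'];print('mid',m,m2,'end',e,e2,np.linalg.norm(e-m2),'yaw from end',np.degrees(np.arctan2(*(e-m2)[[1,0]])),'from line',np.degrees(np.arctan2(-u[0],u[1]))if 0 else np.degrees(np.arctan2(u[1],u[0]))-90, 'corner',np.degrees(np.arctan2(*(W['cL']-W['cR'])[[1,0]]))-90,np.degrees(np.arctan2(*(W['sL']-W['sR'])[[1,0]]))-90)
E
python3 bed.py
```

```text
cL [ 0.5118 -0.1069  0.054 ] [0.0001 0.0001] [ 0.5117 -0.1068] [ 0.5118 -0.1071]
cR [ 0.5745 -0.0893  0.0549] [0.0007 0.0007] [ 0.5742 -0.0888] [ 0.5752 -0.0898]
mL [ 0.5264 -0.1558  0.0492] [0.0002 0.0002] [ 0.527  -0.1547] [ 0.5254 -0.1552]
mR [ 0.5883 -0.1376  0.0541] [0.0001 0.0001] [ 0.5882 -0.1375] [ 0.5884 -0.1378]
lL [ 0.5475 -0.1488  0.057 ] [0.0008 0.0008] [ 0.547  -0.1488] [ 0.5487 -0.1496]
lR [ 0.5657 -0.1439  0.0552] [0.0004 0.0004] [ 0.566  -0.1445] [ 0.5658 -0.1436]
eL [ 0.5352 -0.1012  0.0544] [0. 0.] [ 0.5352 -0.1012] [ 0.5353 -0.1011]
eR [ 0.5513 -0.0958  0.0545] [0.0004 0.0004] [ 0.5511 -0.0955] [ 0.5516 -0.0961]
hL [ 0.5246 -0.1125  0.0558] [0. 0.] [ 0.5245 -0.1128] [ 0.5249 -0.1124]
hR [ 0.5667 -0.1004  0.0556] [0.0001 0.0001] [ 0.5668 -0.1005] [ 0.5673 -0.1003]
sL [ 0.4961 -0.1032  0.0182] [0.0002 0.0002] [ 0.4963 -0.1034] [ 0.496 -0.103]
sR [ 0.5998 -0.0733  0.0185] [0.0003 0.0003] [ 0.6    -0.0736] [ 0.5996 -0.073 ]
bar width 0.06534396897210895 0.06447129835565588 slot 0.01875333188905442 0.01696425033744824
mid [ 0.55685126 -0.14663941  0.054     ] [ 0.55724773 -0.14630265  0.054     ] end [ 0.54322271 -0.09810995  0.054     ] [ 0.54332182 -0.09848799  0.054     ] 0.05019201335787027 yaw from end 106.22603003279735 from line -254.43333093902106 corner -254.30774259041686 -253.90346869309985
```

The bar top measures z≈0.0545 (text says 0.054). The slot middle at the mark is (0.557,-0.1465), bed yaw is about 106°, and the slot sits about 7 mm off the centre line, which is consistent. Now the rest.

```bash
python3 -m jog '[[0,[1,0.15,0],0],[0,[1,0.15,0],0],[0,[1,0.15,0],0],[0,[1,0.15,0],0]]';python3 -m jog '[[0,[1,0.15,0],0],[0,[1,0.15,0],0],[0,[1,0.15,0],0],[0,[1,0.15,0],0]]';python3 -m jog '[[0,[0.7,0.2,0],0],[0,[0.7,0.2,0],0],[0,[0.7,0.2,0],0],[0,[0.7,0.2,0],0],[0,[0.7,0.2,0],0],[0,[0.7,0.2,0],0]]'; python3 -c "
from h import *
snap('wrist','wr1')"
```

```text
time: 1.75
eef_pos: [0.489, -0.054, 0.2224]
orientation: [-180.0, -0.1, 90.3]
ft_force: [-0.5, 0.1, -0.8]
width: 1.003
time: 2.08
eef_pos: [0.5116, 0.1007, 0.2228]
orientation: [180.0, -0.2, 90.4]
ft_force: [0.3, -0.5, 0.4]
width: 1.001
time: 2.58
eef_pos: [0.5404, 0.2066, 0.2227]
orientation: [-180.0, -0.2, 90.5]
ft_force: [-0.2, -0.2, 0.1]
width: 1.0
```

View pics/wr1.png

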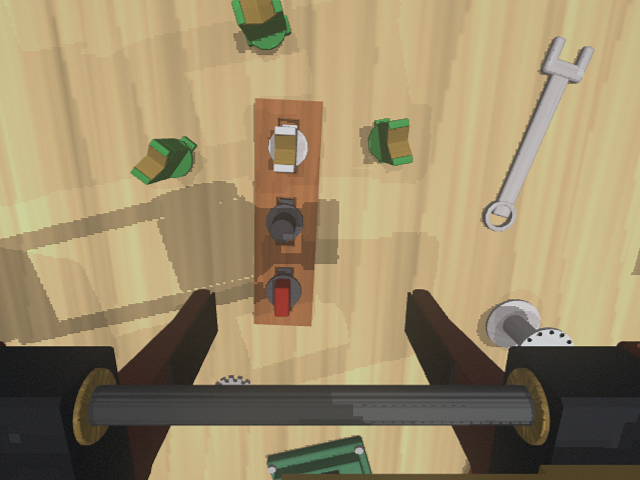

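The rest's top spans about (273..298, 125..172), with the V in its middle at (285,149). I'll take a second view, shifted.

```bash
python3 -m jog '[[0,[0.5,-0.3,0],0],[0,[0.5,-0.3,0],0],[0,[0.5,-0.3,0],0],[0,[0.5,-0.3,0],0],[0,[0.5,-0.3,0],0]]'; python3 -c "
from h import *
snap('wrist','wr2')
f=lambda n,x,y:cv2.resize(cv2.imread('pics/'+n+'.png')[y:y+120,x:x+80],(400,600),interpolation=cv2.INTER_CUBIC)
s=load('wr2');print(proj(s,[.52,.27,.08]))
cv2.imwrite('pics/wr12.png',np.hstack([f('wr1',250,90),f('wr2',275,180)]))"
```

```text
time: 3.05
eef_pos: [0.4948, 0.2795, 0.2232]
orientation: [180.0, -0.1, 90.5]
ft_force: [-0.4, -0.6, 0.8]
width: 1.001
[341.07276136 244.49590232]
```

View pics/wr12.png

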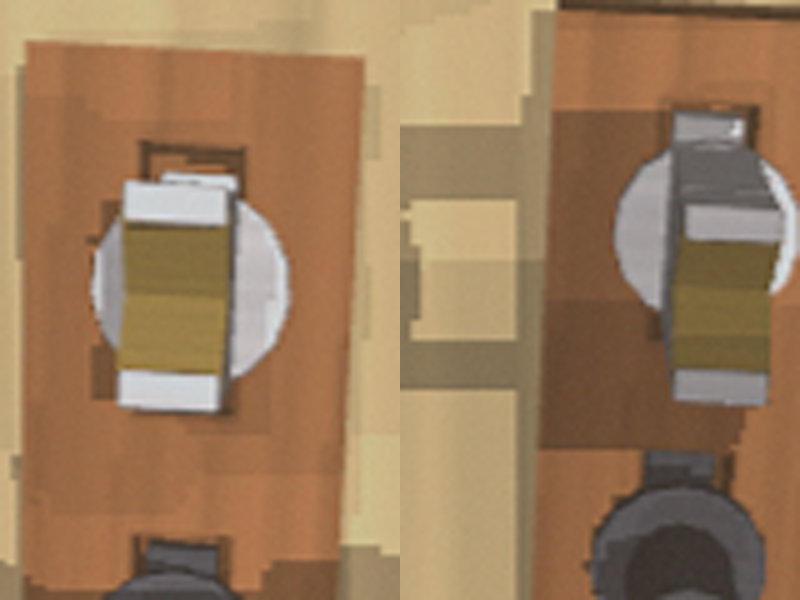

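View pics/wr2.png

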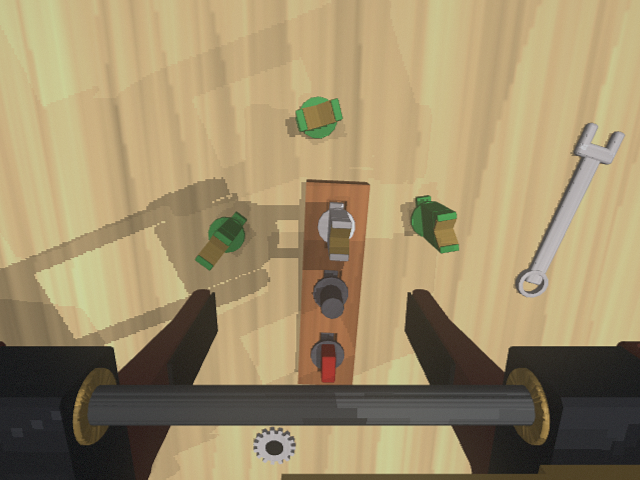

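```bash
python3 - <<'E'
from h import *
A,B=load('wr1'),load('wr2')
P=[((274.6,126.4),(332,221.2)),((295.8,127.6),(351.6,221.2)),((294,172.2),(348.4,260.8)),((273.4,171),(329.8,259.6))]
X=[]
for a,b in P:
    x,r=tri((A,*a),(B,*b));X.append(x);print(x.round(4),np.round(r,4),onz(A,*a,.0795)[:2].round(4),onz(B,*b,.0795)[:2].round(4))
X=np.array(X);c=X.mean(0);print('c',c.round(4),np.linalg.norm(X[0]-X[1]),np.linalg.norm(X[1]-X[2]))
v=(X[0]+X[1]-X[2]-X[3]);print('yaw',np.degrees(np.arctan2(v[1],v[0])))
# wood block axis
for s in(A,B):
    h=cv2.cvtColor(s['pixels'],cv2.COLOR_RGB2HSV);m=cv2.inRange(h,(5,120,60),(13,255,220))
    n,l,st,cc=cv2.connectedComponentsWithStats(m);i=1+np.argmax(st[1:,4]);r=cv2.minAreaRect(np.argwhere(l==i)[:,::-1].astype(np.float32))
    q=[onz(s,*k,.024) for k in cv2.boxPoints(r)];print(st[i],np.round(q,4)[:,:2].tolist())
e=telemetry.sense()['eef_pos'];print(e,c-e)
E
```

```text
[0.512  0.2901 0.0813] [0.0001 0.0001] [0.512  0.2902] [0.512  0.2896]
[0.5281 0.2895 0.0785] [0. 0.] [0.5281 0.2894] [0.528  0.2897]
[0.5266 0.2561 0.0807] [0.0001 0.0001] [0.5266 0.256 ] [0.5266 0.2556]
[0.5107 0.257  0.0811] [0.0002 0.0002] [0.5105 0.2568] [0.511  0.2566]
c [0.5194 0.2732 0.0804] 0.01630595279074929 0.033502767037031665
yaw 87.57740548553123
[ 254   99   69  227 9733] [[0.4717, 0.0957], [0.4905, 0.3147], [0.5495, 0.3125], [0.5416, 0.0924]]
[ 298  181   72  204 7613] [[0.476, 0.0954], [0.4906, 0.3165], [0.5494, 0.3129], [0.5452, 0.0903]]
[0.49527732 0.27914515 0.22319922] [ 0.02409498 -0.00598675 -0.14277996]
```

The rest's top is at z=0.0804 (text 0.0795), its plate measures 16.3 x 33.5 mm, its centre is (0.5194,0.2732) and its yaw is 87.6°. I'll come down above it with the fingers half closed, to clear the green look-alikes.

```bash
python3 -m jog '[[0.5,[-0.041,0.16,0],0.025],[0.5,[-0.041,0.16,0.2],0.025],[0.5,[-0.041,0.16,0.4],0.025],[0.5,[-0.041,0.16,0.6],0.025],[0.5,[-0.041,0.16,0.72],0.025],[0.5,[-0.041,0.16,0.72],0.025],[0.5,[-0.041,0.16,0.72],0.025],[0.5,[-0.041,0.16,0.72],0.025]]' 25; python3 -c "
from h import *
e=telemetry.sense();print(e)
snap('scene','s1');s=snap('side','d1')
f=lambda n,x,y:cv2.resize(cv2.imread('pics/'+n+'.png')[y:y+150,x:x+130],(400,460),interpolation=cv2.INTER_CUBIC)
cv2.imwrite('pics/c1.png',np.hstack([f('s1',400,170),f('d1',250,250)]))"
```

```text
time: 3.77
eef_pos: [0.5209, 0.2728, 0.1164]
orientation: [179.9, -0.2, 87.5]
ft_force: [0.6, -0.1, 0.4]
width: 0.505
{'time': 3.7667, 'qpos': array([20.85558867, 25.96083449, 94.80611533,  0.10349103, 59.05255186,
       23.32872097]), 'dq': array([ 0.55685005, -1.13585018, -0.71391238,  0.0324213 , -0.17390654,
        0.15668751]), 'tau': array([-1.36357388e-01, -5.14082980e+01, -2.15690392e+01,  5.73004887e-02,
        3.92938626e-02, -6.09760667e-03]), 'eef_pos': array([0.52089626, 0.2728114 , 0.11637905]), 'orientation': array([ 1.79869510e+02, -1.53117438e-01,  8.74739614e+01]), 'ft_force': array([ 0.64880221, -0.06171232,  0.41801922]), 'moment': array([ 0.02142348,  0.00223645, -0.02300316]), 'width': 0.5053144786266418}
```

View pics/c1.png

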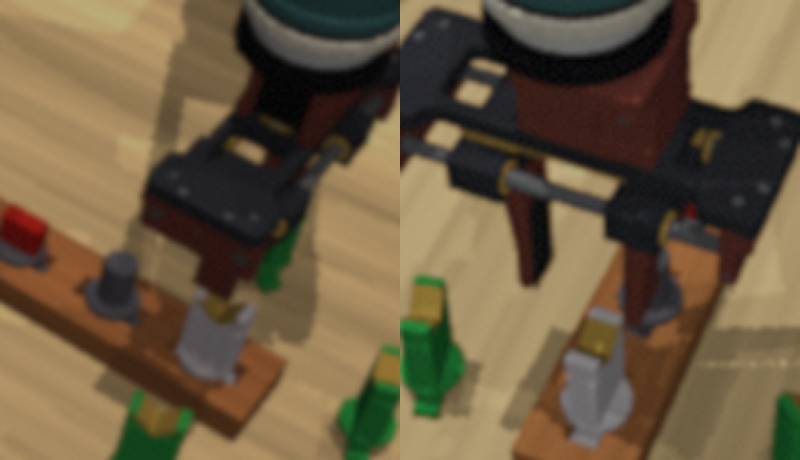

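The fingers straddle the rest's plate, which shows at about (220,330) in the left crop. Descending to grasp.

```bash
python3 -m jog '[[0.5,[0.002,-0.01,0.15],0],[0.5,[0.002,-0.01,0.3],0],[0.5,[0.002,-0.01,0.45],0],[0.5,[0.002,-0.01,0.546],0],[0.5,[0.002,-0.01,0.546],0],[0.5,[0.002,-0.01,0.546],0]]' 25; python3 -m jog '[[1,[0,0,0],0],[1,[0,0,0],0],[1,[0,0,0],0],[1,[0,0,0],0],[1,[0,0,0],0],[1,[0,0,0],0]]' 25;  python3 -c "
from h import *
snap('scene','s2');s=snap('side','d2')
f=lambda n,x,y:cv2.resize(cv2.imread('pics/'+n+'.png')[y:y+150,x:x+130],(400,460),interpolation=cv2.INTER_CUBIC)
cv2.imwrite('pics/c2.png',np.hstack([f('s2',400,190),f('d2',250,270)]))"
```

```text
time: 4.37
eef_pos: [0.5202, 0.2742, 0.0357]
orientation: [179.8, -0.2, 87.5]
ft_force: [-0.8, 0.2, 0.8]
width: 0.499
time: 4.87
eef_pos: [0.5204, 0.2744, 0.0365]
orientation: [179.7, -0.2, 87.5]
ft_force: [-1.4, -0.4, 6.4]
width: 0.182
```

View pics/c2.png

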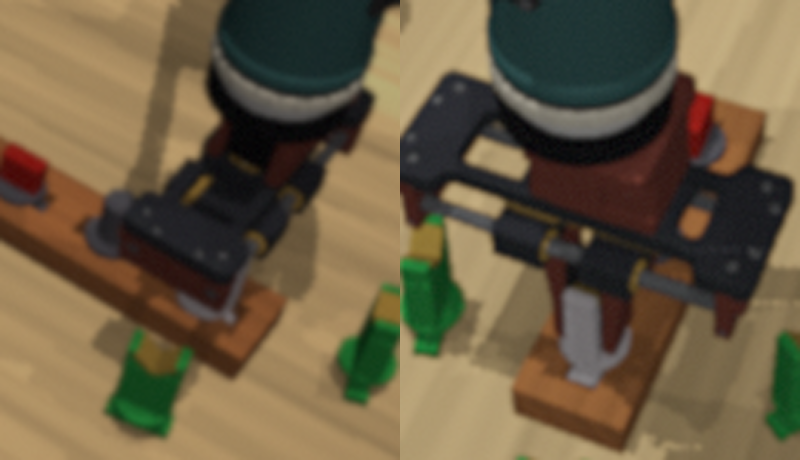

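The opening of 0.182 is 16 mm, matching the plate. Lifting.

```bash
python3 -m jog '[[1,[0,0,-0.07],0],[1,[0,0,-0.15],0],[1,[0,0,-0.3],0],[1,[0,0,-0.5],0],[1,[0,0,-0.7],0],[1,[0,0,-0.85],0],[1,[0,0,-0.85],0],[1,[0,0,-0.85],0]]' 40;  python3 -c "
from h import *
print(telemetry.sense()['ft_force'])
snap('scene','s3');s=snap('side','d3')
f=lambda n,x,y:cv2.resize(cv2.imread('pics/'+n+'.png')[y:y+150,x:x+130],(400,460),interpolation=cv2.INTER_CUBIC)
cv2.imwrite('pics/c3.png',np.hstack([f('s3',400,150),f('d3',250,230)]))"
```

```text
time: 5.63
eef_pos: [0.5209, 0.2743, 0.166]
orientation: [179.5, -0.3, 87.5]
ft_force: [0.4, 0.2, -2.5]
width: 0.182
[ 0.41535966  0.16651387 -2.53420507]
```

View pics/c3.png

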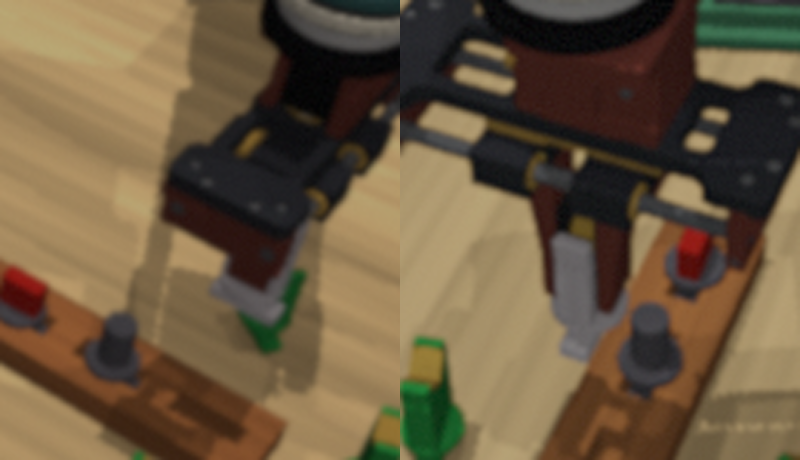

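The rest hangs freely at -2.5 N, which fits 0.25 kg. Carrying it to the bed.

```bash
python3 -m jog '[[1,[-0.25,0.03,0],0],[1,[-0.5,0.06,0],0],[1,[-0.72,0.09,0],0],[1,[-0.93,0.12,0],0],[1,[-0.93,0.12,0],0]]'; python3 -m jog '[[1,[-0.25,0.03,0],0],[1,[-0.5,0.06,0],0],[1,[-0.72,0.09,0],0],[1,[-0.93,0.12,0],0],[1,[-0.93,0.12,0],0],[1,[-0.93,0.12,0],0]]';  cat > to.py <<'E'
import sys
from h import *
from scipy.spatial.transform import Rotation as R
e=telemetry.sense();x,y,yaw=map(float,sys.argv[1:4])
M=R.from_euler('xyz',e['orientation'],degrees=True).as_matrix()
d=M.T@np.array([x-e['eef_pos'][0],y-e['eef_pos'][1],0])
t=-(yaw-e['orientation'][2]);t=(t+180)%360-180
print('pose',e['eef_pos'].round(4),e['orientation'].round(2),'F',e['ft_force'].round(1),'t',e['time'],'q6',e['qpos'][5],'shares',(d/.15).round(4),'turn',round(np.radians(t)/2,4))
E
python3 to.py .557 -.1465 105.9
```

```text
time: 6.15
eef_pos: [0.5297, 0.1283, 0.1608]
orientation: [-179.9, 0.0, 87.3]
ft_force: [0.5, -0.2, -2.9]
width: 0.182
time: 6.65
eef_pos: [0.5404, -0.0128, 0.1593]
orientation: [-179.8, -0.0, 87.2]
ft_force: [0.5, 0.3, -2.1]
width: 0.18
pose [ 0.5404 -0.0128  0.1593] [-1.7979e+02 -2.0000e-02  8.7160e+01] F [ 0.5  0.3 -2.1] t 6.65 q6 -5.841812548384715 shares [-0.8849  0.1549 -0.001 ] turn -0.1635
```

```bash
python3 -m jog '[[1,[-0.25,0.04,0],-0.05],[1,[-0.5,0.08,0],-0.1],[1,[-0.7,0.12,0],-0.15],[1,[-0.885,0.155,0],-0.163],[1,[-0.885,0.155,0.1],-0.163],[1,[-0.885,0.155,0.2],-0.163],[1,[-0.885,0.155,0.32],-0.163],[1,[-0.885,0.155,0.36],-0.163],[1,[-0.885,0.155,0.36],-0.163],[1,[-0.885,0.155,0.36],-0.163]]'; python3 to.py .557 -.1465 105.9;python3 -c "
from h import *
snap('scene','s4');s=snap('side','d4');snap('wrist','w4')
f=lambda n,x,y:cv2.resize(cv2.imread('pics/'+n+'.png')[y:y+100,x:x+130],(400,300),interpolation=cv2.INTER_CUBIC)
cv2.imwrite('pics/c4.png',np.hstack([f('s4',220,150),f('d4',320,160)]))"
```

```text
time: 7.48
eef_pos: [0.5566, -0.1452, 0.1047]
orientation: [-179.7, -0.2, 105.9]
ft_force: [-0.1, -0.5, -1.6]
width: 0.179
pose [ 0.5566 -0.1452  0.1047] [-1.7974e+02 -1.6000e-01  1.0591e+02] F [-0.1 -0.5 -1.6] t 7.4833 q6 -37.36687880568998 shares [-0.0093  0.0004 -0.    ] turn 0.0001
```

View pics/c4.png

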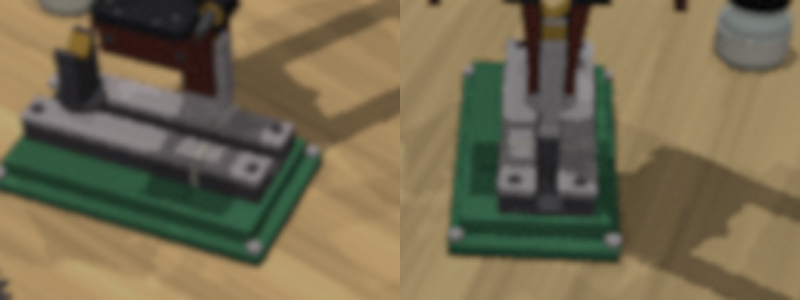

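View pics/w4.png

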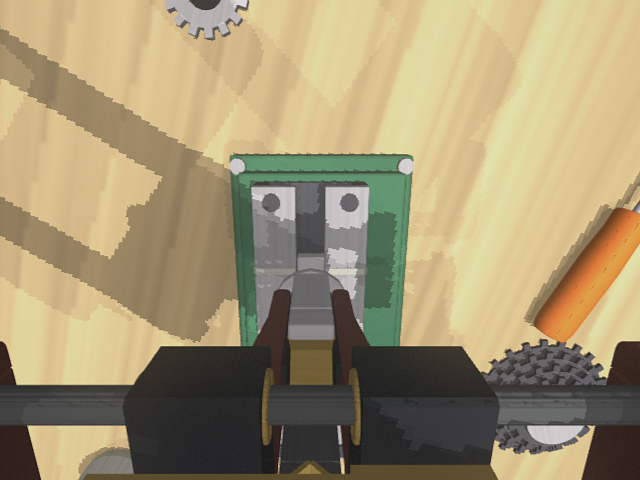

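In the wrist view the foot at (311,258) sits centred over the slot, x≈295–327 there. Lowering gently.

```bash
python3 -m jog '[[1,[-0.009,0,0.03],0],[1,[-0.009,0,0.06],0],[1,[-0.009,0,0.09],0],[1,[-0.009,0,0.11],0],[1,[-0.009,0,0.12],0],[1,[-0.009,0,0.13],0],[1,[-0.009,0,0.14],0],[1,[-0.009,0,0.14],0]]'; python3 to.py .557 -.1465 105.9
```

```text
time: 8.3
eef_pos: [0.5578, -0.1475, 0.0847]
orientation: [-179.9, -0.1, 105.9]
ft_force: [-0.6, 0.4, -1.8]
width: 0.18
pose [ 0.5578 -0.1475  0.0847] [-1.7986e+02 -6.0000e-02  1.0587e+02] F [-0.6  0.4 -1.8] t 8.3 q6 -37.487457762854916 shares [ 0.0076 -0.0034  0.    ] turn -0.0002
```

No contact yet. I'll go a few millimetres more.

```bash
python3 -m jog '[[1,[0.003,-0.003,0.01],0],[1,[0.003,-0.003,0.02],0],[1,[0.003,-0.003,0.03],0],[1,[0.003,-0.003,0.03],0]]'; python3 to.py .557 -.1465 105.9
```

```text
time: 8.63
eef_pos: [0.5571, -0.1471, 0.08]
orientation: [-179.8, -0.1, 105.9]
ft_force: [0.4, 0.7, -1.9]
width: 0.182
pose [ 0.5571 -0.1471  0.08  ] [-1.7984e+02 -7.0000e-02  1.0587e+02] F [ 0.4  0.7 -1.9] t 8.6333 q6 -37.47936663500439 shares [0.0039 0.0007 0.    ] turn -0.0002
```

```bash
python3 -m jog '[[1,[0,0,0.01],0],[1,[0,0,0.02],0],[1,[0,0,0.03],0],[1,[0,0,0.04],0],[1,[0,0,0.05],0],[1,[0,0,0.05],0]]'; python3 to.py .557 -.1465 105.9;python3 -c "
from h import *
snap('scene','s5');s=snap('side','d5');snap('wrist','w5')
f=lambda n,x,y:cv2.resize(cv2.imread('pics/'+n+'.png')[y:y+100,x:x+130],(400,300),interpolation=cv2.INTER_CUBIC)
cv2.imwrite('pics/c5.png',np.vstack([np.hstack([f('s5',220,150),f('d5',320,160)]),cv2.resize(cv2.imread('pics/w5.png')[150:350,200:440],(800,300))]))"
```

```text
time: 9.13
eef_pos: [0.5568, -0.147, 0.0721]
orientation: [-179.8, -0.1, 105.9]
ft_force: [0.3, -0.4, -2.5]
width: 0.181
pose [ 0.5568 -0.147   0.0721] [-1.7982e+02 -9.0000e-02  1.0588e+02] F [ 0.3 -0.4 -2.5] t 9.1333 q6 -37.478630061933494 shares [ 0.0028  0.002  -0.    ] turn -0.0002
```

View pics/c5.png

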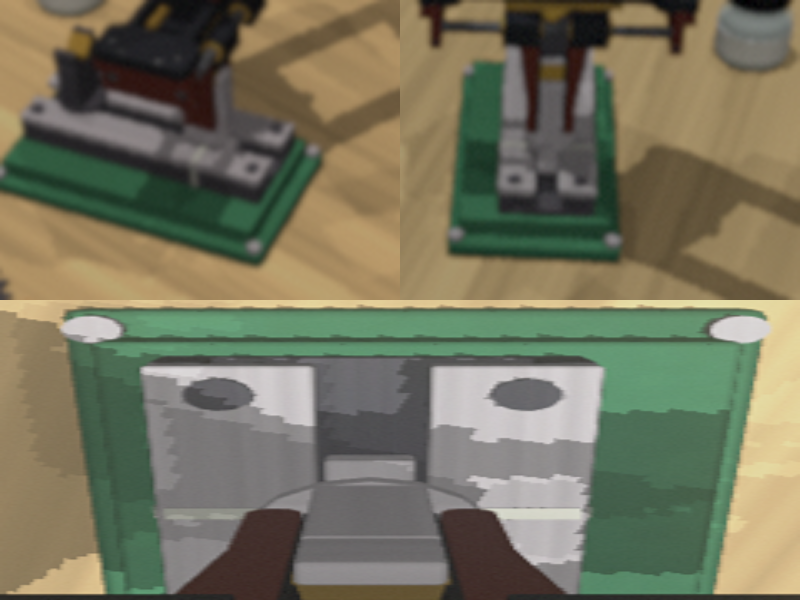

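The foot at crop (368,470) has entered the slot, with no force. Continuing until the flange lands.

```bash
python3 -m jog '[[1,[0,0,0.01],0],[1,[0,0,0.02],0],[1,[0,0,0.03],0],[1,[0,0,0.035],0],[1,[0,0,0.035],0]]'; python3 to.py .557 -.1465 105.9
```

```text
time: 9.7
eef_pos: [0.5568, -0.147, 0.0669]
orientation: [-179.8, -0.1, 105.9]
ft_force: [-0.3, -0.1, -1.9]
width: 0.177
pose [ 0.5568 -0.147   0.0669] [-1.7982e+02 -9.0000e-02  1.0588e+02] F [-0.3 -0.1 -1.9] t 9.7 q6 -37.480070310079974 shares [ 0.0029  0.0021 -0.    ] turn -0.0002
```

```bash
python3 -m jog '[[1,[0,0,0.007],0],[1,[0,0,0.014],0],[1,[0,0,0.014],0]]'; python3 to.py .557 -.1465 105.9
```

```text
time: 9.95
eef_pos: [0.557, -0.1471, 0.0665]
orientation: [-179.9, -0.1, 105.9]
ft_force: [-4.4, 1.6, 13.4]
width: 0.179
pose [ 0.557  -0.1471  0.0665] [-1.7985e+02 -6.0000e-02  1.0588e+02] F [-4.4  1.6 13.4] t 9.95 q6 -37.48110546607502 shares [0.0038 0.0011 0.    ] turn -0.0002
```

Contact came at TCP z 0.0665 with about 15 N, so the flange is down at the expected height. A quick look, then turn.

```bash
python3 -m jog '[[1,[0,0,0],0],[1,[0,0,0],0]]'; python3 to.py .557 -.1465 105.9;python3 -c "
from h import *
snap('side','d6');snap('wrist','w6')
f=lambda n,x,y:cv2.resize(cv2.imread('pics/'+n+'.png')[y:y+100,x:x+130],(400,400),interpolation=cv2.INTER_CUBIC)
cv2.imwrite('pics/c6.png',np.hstack([f('d6',320,160),cv2.resize(cv2.imread('pics/w6.png')[220:320,250:350],(400,400))]))"
```

```text
time: 10.12
eef_pos: [0.5574, -0.1473, 0.067]
orientation: [-179.9, -0.0, 105.9]
ft_force: [-0.2, -0.3, -2.0]
width: 0.178
pose [ 0.5574 -0.1473  0.067 ] [-1.7990e+02 -2.0000e-02  1.0588e+02] F [-0.2 -0.3 -2. ] t 10.1167 q6 -37.481846728656826 shares [ 0.0055 -0.0011  0.    ] turn -0.0001
```

View pics/c6.png

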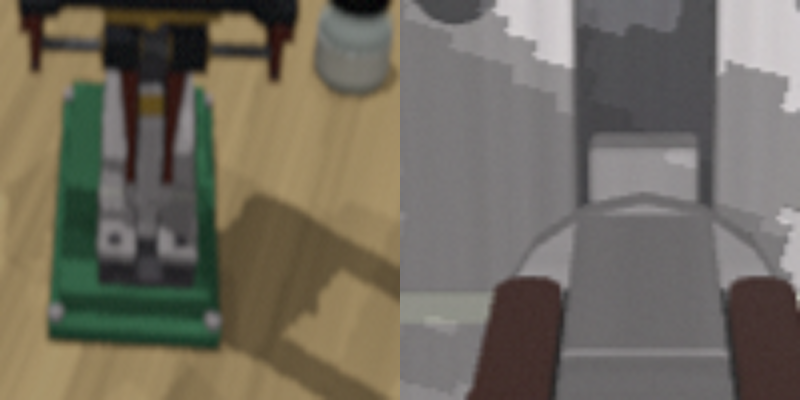

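In the wrist crop the foot sits centred between the lips and the flange is on the bar. I'll press lightly again to be sure it holds, then start turning clockwise.

```bash
python3 -m jog '[[1,[0,0,0.006],0],[1,[0,0,0.006],0],[1,[0,0,0.006],0],[1,[0,0,0.006],0],[1,[0,0,0.003],0.05],[1,[0,0,0.003],0.1],[1,[0,0,0.003],0.15],[1,[0,0,0.003],0.2],[1,[0,0,0.003],0.2]]'; python3 to.py .557 -.1465 15.9
```

```text
time: 10.97
eef_pos: [0.5575, -0.1468, 0.0665]
orientation: [-179.9, -0.0, 82.6]
ft_force: [0.3, 1.7, 5.2]
width: 0.177
pose [ 0.5575 -0.1468  0.0665] [-1.7989e+02 -2.0000e-02  8.2650e+01] F [0.3 1.7 5.2] t 10.9667 q6 -14.260877301353261 shares [ 0.0016 -0.0035  0.    ] turn 0.5825
```

```bash
python3 -m jog '[[1,[0,0,0.001],0.05],[1,[0,0,0.001],0.1],[1,[0,0,0.001],0.15],[1,[0,0,0.001],0.2],[1,[0,0,0.001],0.25],[1,[0,0,0.001],0.3],[1,[0,0,0.001],0.3]]'; python3 to.py .557 -.1465 15.9; python3 -c "
from h import *
print(telemetry.sense()['moment'])"
```

```text
time: 11.55
eef_pos: [0.5578, -0.1465, 0.0665]
orientation: [-179.9, 0.0, 48.1]
ft_force: [-0.0, 1.0, 3.1]
width: 0.181
pose [ 0.5578 -0.1465  0.0665] [-1.799e+02  1.000e-02  4.807e+01] F [-0.   1.   3.1] t 11.55 q6 20.318152554184486 shares [-0.0036 -0.0041  0.    ] turn 0.2807
[ 0.28766102  0.09689954 -0.0191531 ]
```

```bash
python3 -m jog '[[1,[0,0,0.001],0.05],[1,[0,0,0.001],0.1],[1,[0,0,0.001],0.15],[1,[0,0,0.001],0.2],[1,[0,0,0.001],0.25],[1,[0,0,0.001],0.28],[1,[0,0,0.001],0.28],[1,[0,0,0.001],0.28],[1,[0,0,0.001],0.28]]'; python3 to.py .557 -.1465 15.9; python3 -c "
from h import *
print(telemetry.sense()['moment'])
snap('scene','s7');snap('side','d7');snap('wrist','w7')
f=lambda n,x,y:cv2.resize(cv2.imread('pics/'+n+'.png')[y:y+100,x:x+130],(400,300),interpolation=cv2.INTER_CUBIC)
cv2.imwrite('pics/c7.png',np.vstack([np.hstack([f('s7',220,150),f('d7',320,160)]),cv2.resize(cv2.imread('pics/w7.png')[180:380,180:460],(800,300))]))"
```

```text
time: 12.3
eef_pos: [0.5582, -0.1465, 0.0665]
orientation: [-179.9, 0.0, 16.2]
ft_force: [0.2, 2.1, 2.5]
width: 0.18
pose [ 0.5582 -0.1465  0.0665] [-1.7993e+02  2.0000e-02  1.6160e+01] F [0.2 2.1 2.5] t 12.3 q6 52.214107560891705 shares [-0.0076 -0.0021  0.    ] turn 0.0023
[ 0.4548297  -0.09603294  0.05968961]
```

View pics/c7.png

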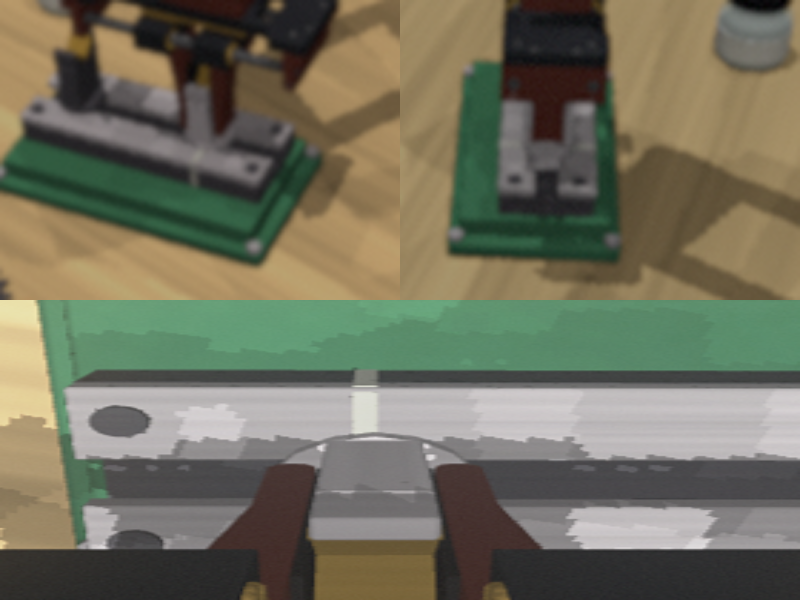

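It is crosswise, with the plate square to the bar and the flange on the white mark. Now the tug, with a firmer grip and small steps up.

```bash
python3 -m jog '[[1,[0,0,-0.005],0],[1,[0,0,-0.01],0],[1,[0,0,-0.015],0],[1,[0,0,-0.02],0],[1,[0,0,-0.02],0]]' 55; python3 to.py .557 -.1465 15.9
```

```text
time: 12.87
eef_pos: [0.5575, -0.1466, 0.0689]
orientation: [-179.9, 0.1, 16.1]
ft_force: [-0.4, -1.1, -5.7]
width: 0.179
pose [ 0.5575 -0.1466  0.0689] [-1.7991e+02  8.0000e-02  1.6070e+01] F [-0.4 -1.1 -5.7] t 12.8667 q6 52.304632669967326 shares [-0.0034 -0.0014  0.    ] turn 0.0015
```

```bash
python3 -m jog '[[1,[0,0,-0.006],0],[1,[0,0,-0.011],0],[1,[0,0,-0.011],0],[1,[0,0,-0.011],0]]'; python3 to.py .557 -.1465 15.9
```

```text
time: 13.2
eef_pos: [0.5574, -0.1466, 0.0691]
orientation: [-179.9, 0.1, 16.1]
ft_force: [4.3, -1.5, -22.7]
width: 0.179
pose [ 0.5574 -0.1466  0.0691] [-1.7988e+02  1.1000e-01  1.6070e+01] F [  4.3  -1.5 -22.7] t 13.2 q6 52.30168059980635 shares [-0.0026 -0.0012  0.    ] turn 0.0015
```

That's about 20 N, firmer than asked. I'll ease to about 10 N and hold for half a second.

```bash
python3 -m jog '[[1,[0,0,-0.006],0],[1,[0,0,-0.006],0],[1,[0,0,-0.006],0],[1,[0,0,-0.006],0],[1,[0,0,-0.006],0],[1,[0,0,-0.006],0],[1,[0,0,-0.006],0]]'; python3 to.py .557 -.1465 15.9
```

```text
time: 13.78
eef_pos: [0.5574, -0.1466, 0.0691]
orientation: [-179.9, 0.1, 16.1]
ft_force: [5.5, -1.8, -23.9]
width: 0.176
pose [ 0.5574 -0.1466  0.0691] [-1.7987e+02  1.3000e-01  1.6070e+01] F [  5.5  -1.8 -23.9] t 13.7833 q6 52.30172500076423 shares [-0.0024 -0.0012  0.    ] turn 0.0015
```

```bash
python3 -m jog '[[1,[0,0,-0.002],0],[1,[0,0,-0.002],0],[1,[0,0,-0.002],0],[1,[0,0,-0.002],0],[1,[0,0,-0.002],0],[1,[0,0,-0.002],0],[1,[0,0,-0.002],0]]'; python3 to.py .557 -.1465 15.9
```

```text
time: 14.37
eef_pos: [0.5574, -0.1466, 0.0691]
orientation: [-179.9, 0.1, 16.1]
ft_force: [4.6, -1.8, -22.9]
width: 0.179
pose [ 0.5574 -0.1466  0.0691] [-1.7987e+02  1.3000e-01  1.6070e+01] F [  4.6  -1.8 -22.9] t 14.3667 q6 52.30262979316513 shares [-0.0025 -0.0012  0.    ] turn 0.0014
```

The locked foot held under about 20 N for more than a second, with z up 2.6 mm. Setting it down.

```bash
python3 -m jog '[[1,[0,0,0.005],0],[1,[0,0,0.01],0],[1,[0,0,0.015],0],[1,[0,0,0.018],0],[1,[0,0,0.018],0]]'; python3 to.py .557 -.1465 15.9
```

```text
time: 14.78
eef_pos: [0.5575, -0.1466, 0.0671]
orientation: [-179.9, 0.1, 16.1]
ft_force: [-0.2, -0.0, -1.2]
width: 0.179
pose [ 0.5575 -0.1466  0.0671] [-1.799e+02  1.000e-01  1.607e+01] F [-0.2 -0.  -1.2] t 14.7833 q6 52.30312376933211 shares [-0.0029 -0.0015  0.    ] turn 0.0015
```

```bash
python3 -m jog '[[1,[0,0,0.004],0],[1,[0,0,0.007],0],[1,[0,0,0.007],0]]'; python3 to.py .557 -.1465 15.9;python3 -m jog '[[1,[0,0,0],0],[1,[0,0,0],0]]'
```

```text
time: 15.03
eef_pos: [0.5576, -0.1466, 0.0666]
orientation: [-179.9, 0.1, 16.1]
ft_force: [-1.4, -0.3, 2.3]
width: 0.177
pose [ 0.5576 -0.1466  0.0666] [-1.7991e+02  9.0000e-02  1.6070e+01] F [-1.4 -0.3  2.3] t 15.0333 q6 52.305131424267074 shares [-0.0036 -0.002   0.    ] turn 0.0015
time: 15.2
eef_pos: [0.5576, -0.1467, 0.0666]
orientation: [-179.9, 0.1, 16.1]
ft_force: [-0.6, 0.1, -1.5]
width: 0.179
```

```bash
python3 -m jog '[[0.5,[0,0,0],0],[0.5,[0,0,0],0],[0.5,[0,0,0],0],[0.5,[0,0,0],0],[0.5,[0,0,0],0]]'; python3 -m jog '[[0.5,[0,0,-0.15],0],[0.5,[0,0,-0.35],0],[0.5,[0,0,-0.6],0],[0.5,[0,0,-0.85],0],[0.5,[0,0,-1],0],[0.5,[0,0,-1],0],[0.5,[0,0,-1],0]]';python3 -c "
from h import *
snap('scene','s8');snap('side','d8');snap('wrist','w8')
f=lambda n,x,y:cv2.resize(cv2.imread('pics/'+n+'.png')[y:y+100,x:x+130],(400,300),interpolation=cv2.INTER_CUBIC)
cv2.imwrite('pics/c8.png',np.vstack([np.hstack([f('s8',220,150),f('d8',320,160)]),cv2.resize(cv2.imread('pics/w8.png')[180:380,180:460],(800,300))]))"
```

```text
time: 15.62
eef_pos: [0.5577, -0.1467, 0.0666]
orientation: [-179.9, 0.1, 16.1]
ft_force: [-0.1, 0.1, 0.2]
width: 0.49
time: 16.2
eef_pos: [0.5589, -0.1472, 0.2182]
orientation: [180.0, -0.1, 16.1]
ft_force: [0.1, -0.4, -0.7]
width: 0.499
```

View pics/c8.png

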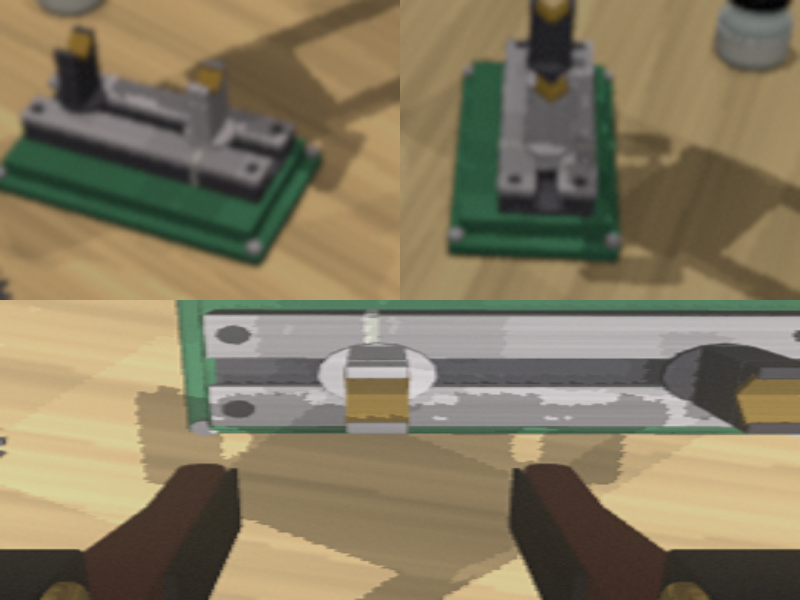

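View pics/s8.png

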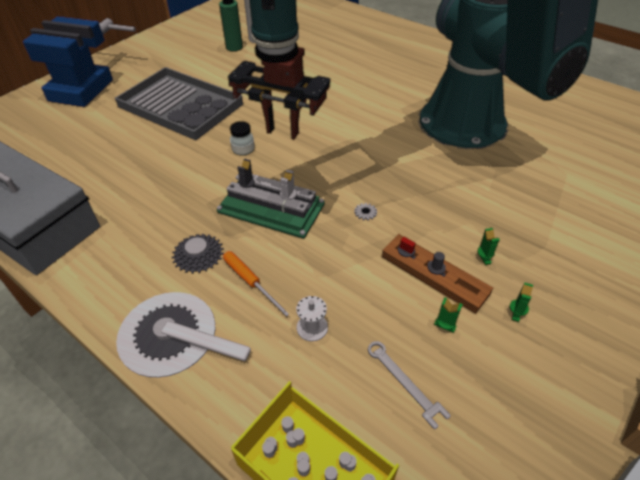

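View pics/w8.png

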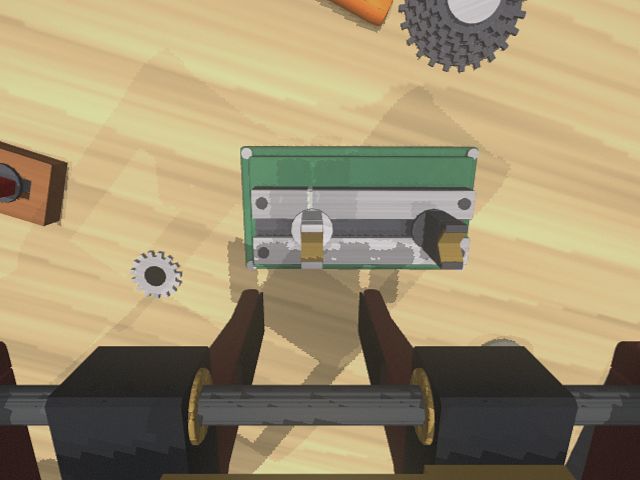

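The rest stands crosswise and upright, with its flange at (312,228) in the slot beside the mark at (310,197). That is about 1–2 mm along the bar, and the bystanders look unmoved. Handing in.

```bash
python3 -c "
from h import *
print(telemetry.sense()['ft_force'],workorder.finish_job())"
```

```text
the job is handed in; nothing more can be done
[ 0.07733787 -0.31993112  0.59357811] None
```

The axle rest is locked crosswise in the slot at the white mark, flange down and let go. I handed the job in at about 16.2 s of the 72 s allowed; the hand-in gives no verdict.

- **Insertion:** I took the aluminium V rest from the block's end pocket and lowered its foot into the slot. It went in at the first try with no contact on the way down, and the flange landed at the expected height with about 15 N.
- **Turn and tug:** I turned it 90° clockwise, then pulled up. The foot came up about 2.5 mm and bore under the lips.
- **Stronger tug than asked:** The net pull was about 20 N for just over a second, not 10 N for half a second. Two attempts to ease it to 10 N did not bring it down. It stayed well under the 60 N limit.
- **Last checks:** The pictures show the rest upright, about 1–2 mm along the bar from the mark. The gripper is clear about 15 cm above and no other piece looks moved. I judged the final pose by eye from the pictures and from the arm's position, and did not triangulate it.

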